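# Shut the spares case, then hold a primed heel in the curing light

## Robot

A 6-joint arm with a two-finger parallel gripper is mounted at the origin on the work surface. World frame = base frame: x ahead of the robot, y to its left, z up, the work surface at z = 0. Lengths are in mm, angles in rad, forces in N, time in s.
With the tool pointing down it reaches from about 350 to 875 mm from the base axis. Payload 4.2 kg.
Tool frame: the origin (TCP) lies on the mounting face of the last link; the fingertips stand 173 mm ahead of it and the grasp point (between the pads) lies grip_point_offset ahead of it (grip_point_offset is the distance from the TCP to the grasp point, in mm); z points along the fingers, y is the line along which they close (so a half turn about z gives the same grasp; the last joint's range is limited). The gripper opens to 85 mm and grips with 20 to 120 N. Pads are 22 mm wide; open, the fingers measure 114 mm over their backs; the gripper's body (76 mm by 85 mm) begins 54 mm behind the grasp point. The pads swing forward as they close: fully open they stand 13 mm farther back than shut.
Start: joints at [-0.924, 0.385, 0.008, 0, -1.194, -0.259], TCP at [236.359, -578.562, 404.712] pointing down, gripper open.
Joint ranges: [-3.14, 3.14], [-1.21, 2.06], [-1.07, 1.41], [-3.16, 2.05], [-2.99, -0.16], [-3.1, 3.1]. Speed limits (rad/s): [2.79, 2.79, 3.14, 3.14, 3.14, 3.14].

## Interface

Orientations are given as a unit quaternion [x, y, z, w].
In Python, from bench import read_state, get_image, job_done, recognise, place_of, grip_point_offset gives the robot as it stands. The module is installed in compiled form; this text tells all that it offers.
- The arm moves only by the tool carry_out, never from a script. Its arguments are lists of equal length, an entry for each row: "slide": the shift along the tool's x, y, z in m, a list of three; "roll": the turn about the tool's z in degrees; "claw": the finger opening in m, from 0 to 0.0854. A call has 1 to 8 rows; each row is the pose to reach, as a shift and turn from the pose commanded when the call began, along the tool's axes at that moment; what a row does not reach only later rows make up. A row lasts 1/8 s, in which the tool goes at most 62.5 mm and 10.7 degrees, less where a joint would pass 70% of its speed; a pose out of reach is approached as far as the arm can. A call with a gripper value outside its range is refused whole. The fingers move at their own pace and stop on an object; the grip force is fixed at half the most. Time passes only in rows, so rows that repeat a pose let the fingers close. It gives the time, the measured TCP pose, the force, the opening and the grip force at its end, in the units of the state.
- read_state(): the state, without advancing time (a new reading comes with each control period).
- get_image(name): name is "scene" or "side" or "wrist"; returns a dict with "img" (384x512x3 uint8, red, green, blue), "z_map" (384x512 float32, mm along the optical axis (not along the pixel's ray), 0 where there is no reading), "mtx" (3x3 intrinsics, pixels), "world_from_camera" (4x4, takes a point from camera to world coordinates); the wrist camera has in their place "T_tool_cam" (4x4, takes a point from camera to tool coordinates, whose origin is the TCP and whose axes are the flange's). Camera axes: x right, y up, looking along -z (the intrinsics and any distortion apply to the point x, -y, -z); pixel columns grow to the right and rows downward; lengths in mm; the calibration is good to about 2 mm. A picture is of the moment at which its call begins: read the wrist's pose just before it.
- job_done(): hands the job in; it is judged then, once.
Trained networks look in a picture, given as the dict that the camera call returned (one of the last four; its "shot" number tells which), for a name from the list of things; names that differ only in an ending like _2 or _b are one class to them, and where a whole thing is asked for, a point or a joint stands for the part that bears it (a point fixed in the world has none). Each returns a list of dicts, best first, with "conf" (0 to 1); they miss things now and then, are a little off and sometimes report something else, mostly with a low value. They report only what shows in the picture. A call takes as long as a camera call. They do not tell look-alikes from the thing itself.
- recognise(picture, thing): "at" ([column, row] in pixels, amid what is visible of it).
- place_of(picture, thing): "at" ([column, row] in pixels: a listed point, or the origin of a listed thing).
The state is a dict: "clock": time; "joints": joint angles; "joint_vel": joint speeds; "joint_efforts": joint torques, N m; "position": TCP position; "ee_rot": TCP orientation; "contact_force": force on the tool from outside, world axes, zero at the start; "wrist_torque": the same for the moment, N m; "gripper_width": finger opening in mm; "grasp_force": force on a finger pad.
Only numpy, scipy, OpenCV 4.12 (cv2) and the standard library are available. Lean on these libraries where they do the work, as an engineer would, in place of code of your own. Each camera call takes 0.05 s, during which the arm holds its last target. There are 200 camera calls.

## Task

First lower the open lid of the storage case gently until it is fully shut, so that the curing lamp cannot spoil the spare primed heels inside. Then pick the thick heel off the drying rack by its two bare side walls only, never touching its two flat primed faces, and hold it still and upright in the light, centred in the gap between the two lamp heads, with one primed face squarely towards each lamp window and without knocking the lamp. The job finishes while you are still holding it there, in the fingers alone; leave everything else where it is.

Things in the scene. Friction and masses are not known exactly. Their poses are not given: they have to be found in the camera images.
- heel_center (a point): Centre (half-way up) of the thick heel: a loose black D-shaped rubber boot heel, 50 mm wide (x), 34 thick (y), 58 tall (z), about 90 g, standing on the rack, round back up. Bare side walls look along +x and -x, finely ribbed, parallel up to 33 mm, half-round of radius 25 above. The matt grey primed faces look along +y and -y, 1 mm proud of the 34 mm, starting 4 mm in from the edge.
- rack: Drying rack: slatted wooden board, 110 x 180 mm (x, y), fixed, its top 25 mm above the table. Origin under its centre. The thick and the low heel stand on it side by side, 88 mm apart along its y; either may be on either side.
- low_heel_center (a point): Centre (half-way up) of the other heel on the rack, a bystander: the same black D shape, 50 mm wide and 58 mm tall, but only 20 mm thick along its y.
- lamp_beam (a point): Middle of the light path of the grey twin-head curing lamp (fixed), midway between its two windows, 125 mm above the table. Light runs along this frame's y; z is up. The heads face each other across a 120 mm gap (y -60 to 60 mm), open above and along x. Each head: 100 mm wide (x), 96 high (top at 173 mm), 56 deep with its fins; window 84 x 84 mm.
- lamp: The lamp's base plate, 130 x 270 mm (x, y), 16 mm thick, below the gap. Origin under its centre, straight below the middle of the light path. A control box 72 mm high stands at x 62 to 118, y -80 to 80 mm of this frame.
- case_lid (a joint): Opening angle of the storage case's lid, rad: 0 fully shut, grows as it opens; starts at 1.1 to 1.45. The hinge is stiff (0.45 N m of friction): the lid stays where it is left and takes about 1 to 4 N at its free edge to lower.
- case: Storage case: grey painted steel box fixed to the table, 160 x 200 mm (x, y), 80 mm high, open at the top, spare primed heels standing in its compartments. Origin under its centre. The lid is hinged on its +x top edge; its free edge comes down on the -x edge.
- case_lid_hinge (a point): Middle of the lid's hinge line, 80 mm above the table. This frame turns with the lid: y is the level hinge line, -x runs along the lid to its free edge, z is the normal of its outer face (straight up when shut). Steel plate, 160 mm from hinge to edge, 208 mm along y; outer face 5 mm above the hinge line (z), bare and flat. Open, it is pushed shut on the outer face, from behind and above.
- case_lid_edge (a point): Middle of the lid's free edge, on the outer face (turns with the lid, axes as at the hinge). Flanges 14 mm deep run along the inner side; a lip of 12 x 50 mm stands out beyond this edge, 13 mm below the outer face.
- hammer: Hammer with a wooden handle, 260 mm, lying on the table; a bystander. Origin under its middle.
- brush: Flat brush, 170 mm, lying between the robot and the rack; a bystander. Origin under its middle.
- jar: Small glass jar, 48 mm across and 60 mm high, behind the rack; a bystander. Origin under its middle.
- tin: Round flat tin, 62 mm across and 24 mm high; a bystander. Origin under its middle.
- last: Wooden shoe last (foot form), 180 mm long and 90 mm high; a bystander. Origin under its middle.
- heel_face_a: The primed face of the thick heel that looks along the heel's -y, 42 mm wide and 50 mm tall: not to be touched. Origin at the foot of the heel, in the middle of that face.
- heel_face_b: The primed face of the thick heel that looks along the heel's +y, 42 mm wide and 50 mm tall: not to be touched. Origin at the foot of the heel, in the middle of that face.
Mind the look-alikes: they are no part of the job. What is shaped like the part that bears heel_center but orange or yellow is not meant.

How it is judged:
By the outcome, as a careful person would: the job done as asked, in the order asked, and still so for the second after the job is handed in, while the arm keeps its last pose, push and grip.
It also fails if it takes over 64 s, if anything falls off the work surface, if the arm or the gripper's body presses on something with over 40 N, if the wrist force passes 120 N, or if a joint passes its speed limit or range.

## Working session

There is one attempt and no reset: what is moved stays moved. The work goes in short steps, Python scripts to look and compute and a tool call to move; the robot and the scene stay as the last step left them, time stands still between calls to the robot, and variables do not carry over. Pictures are saved under pics/ and viewed, at most 10 in all, crops included, and the job is handed in when it is done.

Besides the shell and the picture viewer there is one more tool, called after "Emit:" as a command line: name --pt "numbers of a row" for each row, then --argument value for the rest. carry_out: Moves the arm, as the interface text tells. Its arguments: {"type":"object","properties":{"slide":{"type":"array"},"roll":{"type":"array"},"claw":{"type":"array"}},"required":["slide","roll","claw"]}

```bash
mkdir -p pics; cat > h.py <<'E'
import numpy as np, cv2
from bench import *
from scipy.spatial.transform import Rotation as R
def Tw(p,s=None):
    if 'world_from_camera' in p: return np.array(p['world_from_camera'])
    s=s or read_state(); T=np.eye(4); T[:3,:3]=R.from_quat(s['ee_rot']).as_matrix(); T[:3,3]=s['position']
    return T@np.array(p['T_tool_cam'])
def cloud(p,T):
    z=p['z_map']; K=np.array(p['mtx']); v,u=np.mgrid[:z.shape[0],:z.shape[1]]
    x=(u-K[0,2])/K[0,0]*z; y=(v-K[1,2])/K[1,1]*z
    c=np.stack([x,-y,-z],-1)@T[:3,:3].T+T[:3,3]; c[z==0]=np.nan
    return c
def save(p,n,crop=None,f=1):
    im=p['img'][...,::-1]
    if crop: a,b,c,d=crop; im=im[b:d,a:c]
    if f!=1: im=cv2.resize(im,None,fx=f,fy=f,interpolation=cv2.INTER_CUBIC)
    cv2.imwrite('pics/'+n+'.png',im)
E
python3 - <<'E'
from h import *
s=read_state(); print({k:np.round(v,3) for k,v in s.items()}, grip_point_offset if not callable(grip_point_offset) else grip_point_offset())
for n in ['scene','side']:
    p=get_image(n); T=Tw(p); c=cloud(p,T); save(p,n+'0'); np.save(n+'0.npy',c)
    print(n,p['mtx'],T[:3,3],p.keys())
    for t in ['heel_center','low_heel_center','rack','lamp_beam','lamp','case','case_lid_hinge','case_lid_edge','hammer','brush','jar','tin','last']:
        for d in place_of(p,t)[:3]:
            u,v=np.round(d['at']).astype(int); print(t,round(d['conf'],2),u,v,np.round(c[min(max(v,0),383),min(max(u,0),511)]))
E
```

```text
{'clock': np.float64(0.0), 'joints': array([-0.924,  0.386,  0.007, -0.   , -1.194, -0.259]), 'joint_vel': array([-0.001,  0.   , -0.001, -0.   ,  0.001, -0.   ]), 'joint_efforts': array([-1.0000e-03, -3.9229e+01,  1.8840e+01,  4.1860e+00, -5.0000e-03,
        0.0000e+00]), 'position': array([ 236.296, -578.386,  403.6  ]), 'ee_rot': array([-0.193,  0.981,  0.001, -0.   ]), 'contact_force': array([ 0.062, -0.394, -0.767]), 'wrist_torque': array([-0.067, -0.035, -0.039]), 'grasp_force': np.float64(0.0), 'gripper_width': np.float64(85.423)} 154.70000000000002
scene [[481.368742     0.         250.93960803]
 [  0.         481.368742   181.2380129 ]
 [  0.           0.           1.        ]] [1656.09550715  -95.3697724   906.68478999] dict_keys(['img', 'z_map', 'mtx', 'world_from_camera', 'shot'])
heel_center 0.72 328 162 [332. 245.  17.]
heel_center 0.65 285 222 [658.  55.  48.]
heel_center 0.6 203 168 [ 545. -159.  166.]
low_heel_center 0.64 244 186 [523. -47.  80.]
rack 0.85 260 203 [540.  -2.  27.]
lamp 0.69 170 212 [ 614. -257.   75.]
lamp 0.41 267 192 [506.  22.  40.]
case 0.78 362
[... 634 characters left out ...]
1.  66.  45.]
heel_center 0.69 268 233 [484.  55.  67.]
low_heel_center 0.7 282 209 [510. -34.  67.]
rack 0.7 274 239 [469.  53.  56.]
rack 0.55 302 299 [343. 134.  24.]
lamp_beam 0.77 330 144 [ 488. -195.  173.]
lamp_beam 0.68 174 323 [471. 343.  60.]
lamp 0.72 329 183 [ 519. -266.   14.]
case 0.94 173 328 [466. 350.  57.]
case_lid_hinge 0.77 144 269 [589. 302.  89.]
case_lid_edge 0.97 155 223 [528. 306. 228.]
hammer 0.61 245 170 [ 758. -202.   -1.]
hammer 0.51 178 322 [467. 337.  60.]
brush 0.79 325 259 [369.   4.  18.]
brush 0.68 137 224 [776. 173.  28.]
jar 0.74 206 202 [501. 212. 229.]
jar 0.44 300 301 [343. 141.  24.]
tin 0.93 301 297 [347. 131.  24.]
last 0.85 134 225 [783. 177.  24.]
```

View pics/scene0.png

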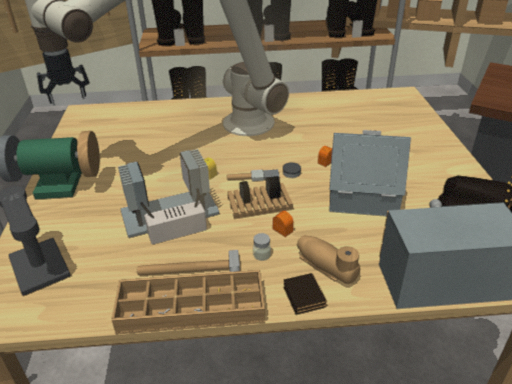

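View pics/side0.png

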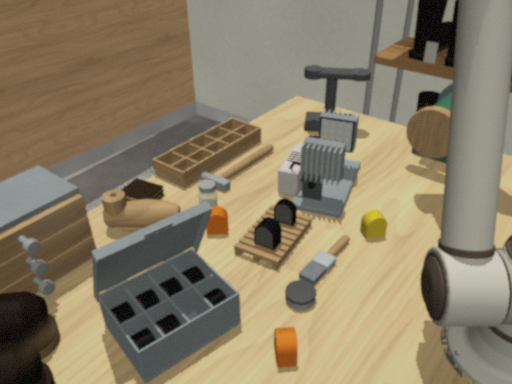

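Two black heels stand on the rack: scene (273,184) / side (268,233) looks thick, and scene (244,190) / side (285,210) looks low. The decoys are orange (scene 284,222 and 326,156) and yellow (210,167). The lamp is at scene (170,200), and the case is at (368,180) with its lid open. I'll fit geometry from the depth next.

```bash
cat > fit.py <<'E'
from h import *
A=np.load('scene0.npy').reshape(-1,3); B=np.load('side0.npy').reshape(-1,3)
def sel(c,x0,x1,y0,y1,z0,z1): return c[(c[:,0]>x0)&(c[:,0]<x1)&(c[:,1]>y0)&(c[:,1]<y1)&(c[:,2]>z0)&(c[:,2]<z1)]
def rect(n,q):
    if len(q)<5: print(n,len(q)); return
    r=cv2.minAreaRect(q[:,:2].astype(np.float32)); print(n,len(q),np.round(r[0]),np.round(r[1]),round(r[2],1),'z',np.round(np.percentile(q[:,2],[2,50,98])))
for nm,c in (('scene',A),('side',B)):
    print(nm)
    rect('table',sel(c,300,900,-300,300,-6,6))
    rect('rack',sel(c,400,620,-120,130,19,32))
    rect('heels+y',sel(c,400,620,0,130,36,95)); rect('heels-y',sel(c,400,620,-120,0,36,95))
    rect('lamp heads',sel(c,400,700,-420,-120,135,185))
    rect('heads+y',sel(c,400,700,-260,-120,135,185));rect('heads-y',sel(c,400,700,-420,-260,135,185))
    rect('lamp top',sel(c,400,700,-420,-120,168,180))
    rect('base',sel(c,400,700,-420,-120,10,22))
    rect('ctrl',sel(c,400,720,-420,-120,62,80))
    rect('case rim',sel(c,400,700,180,420,74,84))
    rect('case all',sel(c,400,720,180,420,30,84))
    q=sel(c,400,720,180,420,110,260); 
    if len(q)>20:
        m=np.median(q,0); 
        for _ in range(4):
            U,S,V=np.linalg.svd(q-q.mean(0),full_matrices=False); d=(q-q.mean(0))@V[2]; q=q[abs(d)<max(3,1.5*np.std(d))]
        n=V[2]*np.sign(V[2][2]); print('lid n',n,'c',q.mean(0),np.std(d),'ang',np.arccos(n[2]),'yaw',np.degrees(np.arctan2(n[1],n[0])),'ext',np.percentile(q,[0.5,99.5],axis=0).round())
        u=np.array([-n[1],n[0]])/np.hypot(n[0],n[1]); print('lid along',np.percentile(q[:,:2]@u,[0,.5,50,99.5,100]).round(1), u)
E
python3 fit.py
```

```text
scene
table 14883 [600.   0.] [600. 600.] 90.0 z [-3.  1.  5.]
rack 865 [512.  -4.] [116. 179.] 8.3 z [20. 26. 30.]
heels+y 270 [546.  45.] [146.  37.] 8.0 z [37. 68. 86.]
heels-y 182 [517. -47.] [45. 23.] 13.2 z [37. 67. 87.]
lamp heads 1323 [ 530. -273.] [106. 233.] 16.4 z [137. 169. 176.]
heads+y 649 [ 506. -189.] [106.  58.] 17.4 z [137. 169. 176.]
heads-y 674 [ 555. -357.] [106.  57.] 17.6 z [137. 169. 176.]
lamp top 709 [ 529. -273.] [106. 231.] 17.2 z [168. 173. 177.]
base 1390 [ 554. -265.] [190. 271.] 18.0 z [11. 17. 21.]
ctrl 896 [ 586. -246.] [157. 204.] 41.1 z [63. 72. 77.]
case rim 178 [596. 297.] [203.  16.] 75.9 z [74. 79. 84.]
case all 1026 [594. 296.] [206.  22.] 74.4 z [31. 56. 83.]
lid n [ 0.87276906 -0.20514936  0.44293104] c [557.4085363  303.7146712  170.77713434] 1.5892505857959716 ang 1.1119310644160894 yaw -13.227576842140945 ext [[510. 201. 111.]
 [604. 405. 230.]]
lid along [317.7 319.2 424.2 524.6 526.6] [0.22881943 0.97346888]
side
table 18766 [600.   0.] [600. 600.] 0.0 z [-3. -1.  3.]
rack 1468 [539.   2.] [174. 182.] 8.0 z [19. 24. 31.]
heels+y 674 [545.  47.] [152.  40.] 6.8 z [37. 63. 83.]
heels-y 428 [509. -46.] [51. 26.] 10.7 z [38. 63. 83.]
lamp heads 1651 [ 527. -272.] [101. 237.] 17.0 z [136. 162. 174.]
heads+y 923 [ 501. -188.] [100.  62.] 17.0 z [137. 163. 174.]
heads-y 728 [ 552. -354.] [101.  65.] 18.5 z [136. 161. 174.]
lamp top 590 [ 527. -272.] [ 99. 233.] 16.9 z [168. 171. 174.]
base 1573 [ 550. -263.] [180. 274.] 17.0 z [11. 15. 20.]
ctrl 544 [ 553. -244.] [167. 192.] 16.6 z [63. 71. 79.]
case rim 1199 [513. 313.] [210. 166.] 77.7 z [74. 79. 83.]
case all 9516 [513. 313.] [210. 166.] 77.4 z [33. 59. 81.]
lid n [ 0.87134576 -0.20618482  0.44524644] c [552.9654249  307.92587287 164.81098596] 0.9833863629618077 ang 1.109346853432883 yaw -13.312915791110038 ext [[500. 203. 110.]
 [596. 411. 228.]]
lid along [319.4 320.8 430.7 528.1 528.6] [0.23026911 0.97312699]
```

Lamp centre is about (528,-272) with yaw 17°. The rack is at (512,-4) with yaw 8°, and its +y heel is the thick one (37 against 23 mm). Lid hinge is about (591,295,80), case yaw -13°, lid angle 1.11.

```bash
cat >> h.py <<'E'
def go(tgt,yawy=None,s=None):
    "print shift (m) in tool axes to world tgt (mm), roll deg to bring tool y to heading yawy"
    s=s or read_state(); M=R.from_quat(s['ee_rot']).as_matrix()
    y=np.degrees(np.arctan2(M[1,1],M[0,1])); r=0 if yawy is None else -((yawy-y+180)%360-180)
    print('clk',round(s['clock'],2),'pos',np.round(s['position'],1),'yawy',round(y,1),'slide',np.round(M.T@(np.array(tgt)-s['position'])/1000,4).tolist(),'roll',round(r,1))
E
python3 -c "
from h import *
go([420,-130,440],167); print(read_state()['joints'])
p=get_image('scene');T=Tw(p);c=cloud(p,T);save(p,'crop',(215,160,315,250),6)"
```

```text
clk 1.4 pos [ 236.4 -578.6  404.7] yawy 112.2 slide [-0.3396, 0.3458, -0.0353] roll -54.8
[-9.24380658e-01  3.84709693e-01  7.89614557e-03  3.15069403e-05
 -1.19397730e+00 -2.58589597e-01]
```

View pics/crop.png

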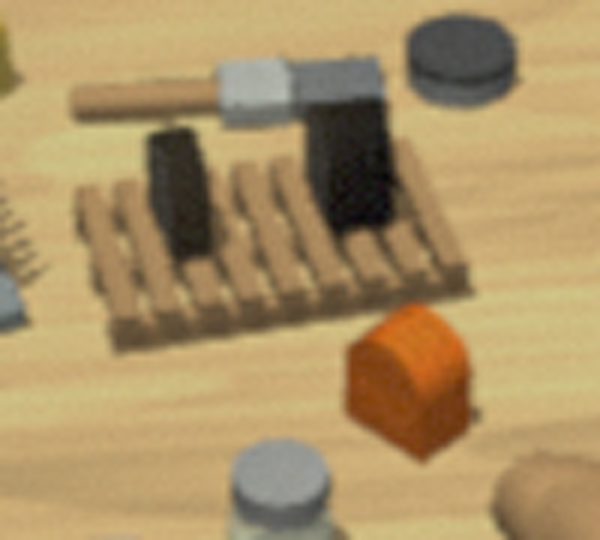

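The crop confirms it: the thick black heel is at crop (350,165), scene (273,188), and the low one is at crop (180,190). The orange decoy is at crop (408,380). I'm moving towards the lid.

Emit:
carry_out --pt "-0.34 0.346 -0.036" --pt "-0.34 0.346 -0.036" --pt "-0.34 0.346 -0.036" --pt "-0.34 0.346 -0.036" --pt "-0.34 0.346 -0.036" --pt "-0.34 0.346 -0.036" --pt "-0.34 0.346 -0.036" --pt "-0.34 0.346 -0.036" --roll '[-55,-55,-55,-55,-55,-55,-55,-55]' --claw '[0,0,0,0,0,0,0,0]'

```text
clock: 2.45
position: [420.6, -127.5, 441.4]
ee_rot: [-0.625, 0.781, -0.001, 0.001]
contact_force: [-0.2, -0.9, -0.1]
gripper_width: 0.5
grasp_force: 0.0
```

```bash
python3 -c "
from h import *
go([591,295,440],166.8); print(read_state()['joints'])"
```

```text
clk 2.45 pos [ 420.6 -127.5  441.4] yawy 167.3 slide [-0.4496, -0.0734, 0.0017] roll 0.5
[ 7.78439736e-02  3.31255427e-02 -3.54594687e-01  1.29196163e-04
 -1.18147138e+00 -2.99453249e-01]
```

Emit:
carry_out --pt "-0.45 -0.074 0.001" --pt "-0.45 -0.074 0.001" --pt "-0.45 -0.074 0.001" --pt "-0.45 -0.074 0.001" --pt "-0.45 -0.074 0.001" --pt "-0.45 -0.074 0.001" --pt "-0.45 -0.074 0.001" --pt "-0.45 -0.074 0.001" --roll '[0,0,0,0,0,0,0,0]' --claw '[0,0,0,0,0,0,0,0]'

```text
clock: 3.45
position: [592.7, 296.3, 438.1]
ee_rot: [-0.625, 0.781, 0.0, -0.001]
contact_force: [-0.5, -0.7, 0.3]
gripper_width: -0.1
grasp_force: 0.0
```

```bash
python3 -c "
from h import *
H=np.array([591,295.]);cx=np.array([.9736,-.2284])
go([591,295,194+173],166.8)
s=read_state();M=R.from_quat(s['ee_rot']).as_matrix()
for a in np.linspace(1.11,0,17):
  q=H+cx*(-125*np.cos(a)+5*np.sin(a)+14); print(round(a,2),np.round(M.T@(np.r_[q,173+80+125*np.sin(a)+5*np.cos(a)]-s['position']),1))"
```

```text
clk 3.45 pos [592.7 296.3 438.1] yawy 167.4 slide [0.0015, 0.0013, 0.0711] roll 0.6
1.11 [ 1.2 38.4 71. ]
1.04 [ 1.1 46.2 74.8]
0.97 [ 1.  53.7 79.1]
0.9 [ 0.9 60.9 84. ]
0.83 [ 0.9 67.7 89.4]
0.76 [ 0.8 74.2 95.2]
0.69 [  0.7  80.2 101.4]
0.62 [  0.7  85.8 108.1]
0.56 [  0.6  90.9 115.1]
0.49 [  0.6  95.5 122.4]
0.42 [  0.5  99.6 130.1]
0.35 [  0.5 103.1 138. ]
0.28 [  0.4 106.1 146.2]
0.21 [  0.4 108.5 154.5]
0.14 [  0.4 110.4 163. ]
0.07 [  0.4 111.6 171.6]
0.0 [  0.3 112.2 180.2]
```

Emit:
carry_out --pt "0 0 0.04" --pt "0 0 0.071" --pt "0 0.012 0.071" --pt "0 0.026 0.071" --pt "0 0.034 0.071" --pt "0 0.04 0.072" --pt "0 0.046 0.075" --pt "0 0.05 0.077" --roll '[0,0,0,0,0,0,0,0]' --claw '[0,0,0,0,0,0,0,0]'

```text
clock: 4.45
position: [543.3, 304.1, 363.7]
ee_rot: [-0.624, 0.781, -0.0, 0.001]
contact_force: [0.3, -0.1, 3.2]
gripper_width: 0.1
grasp_force: 1.3
```

```bash
cat > lid.py <<'E'
from h import *
p=get_image('side'); c=cloud(p,Tw(p)).reshape(-1,3); H=np.array([591,295.]);cx=np.array([.9736,-.2284]);cy=np.array([.2284,.9736])
d=c[:,:2]-H; s=d@cx; t=d@cy
q=np.c_[s,c[:,2]][(abs(t)<100)&((abs(t)>40))&(s>-165)&(s<-30)&(c[:,2]>84)]
if len(q): print(len(q),'lid ang',np.percentile(np.arctan2(q[:,1]-82,-q[:,0]),[10,50,90]).round(2))
go([0,0,0]); print(read_state()['contact_force'])
E
python3 lid.py
```

```text
2127 lid ang [0.99 1.05 1.28]
clk 4.5 pos [542.9 304.1 363.1] yawy 167.2 slide [0.417, 0.4625, 0.3622] roll 0
[0.16602268 0.19789702 2.67346386]
```

Emit:
carry_out --pt "0 0.006 0.004" --pt "0 0.011 0.007" --pt "0 0.016 0.011" --pt "0 0.021 0.016" --pt "0 0.026 0.02" --pt "0 0.031 0.025" --pt "0 0.035 0.03" --pt "0 0.039 0.035" --roll '[0,0,0,0,0,0,0,0]' --claw '[0,0,0,0,0,0,0,0]'

```text
clock: 5.5
position: [504.8, 312.6, 327.3]
ee_rot: [-0.624, 0.781, 0.0, -0.0]
contact_force: [-0.4, 0.8, 2.8]
gripper_width: -0.1
grasp_force: 1.0
```

```bash
python3 lid.py
```

```text
1889 lid ang [0.55 0.64 1.21]
clk 5.55 pos [504.3 312.5 326.5] yawy 167.2 slide [0.4159, 0.4222, 0.3276] roll 0
[0.30696201 0.42380348 0.43681986]
```

Emit:
carry_out --pt "0 0.005 0.007" --pt "0 0.009 0.014" --pt "0 0.013 0.022" --pt "0 0.016 0.03" --pt "0 0.018 0.037" --pt "0 0.02 0.044" --pt "0 0.021 0.051" --pt "0 0.022 0.058" --roll '[0,0,0,0,0,0,0,0]' --claw '[0,0,0,0,0,0,0,0]'

```text
clock: 6.55
position: [483.6, 317.3, 269.1]
ee_rot: [-0.624, 0.781, -0.0, -0.0]
contact_force: [-0.6, -0.2, 2.0]
gripper_width: 0.1
grasp_force: 0.8
```

Emit:
carry_out --pt "0 0 0.004" --pt "0 0 0.007" --pt "0 0 0.009" --pt "0 0 0.011" --pt "0 0 0.012" --pt "0 0 0.013" --pt "0 0 0.013" --pt "0 0 0.013" --roll '[0,0,0,0,0,0,0,0]' --claw '[0,0,0,0,0,0,0,0]'

```text
clock: 7.55
position: [483.7, 317.3, 258.9]
ee_rot: [-0.624, 0.781, -0.0, 0.0]
contact_force: [-4.9, -2.1, 11.7]
gripper_width: 0.4
grasp_force: 6.1
```

```bash
python3 lid.py
```

```text
3414 lid ang [0.02 0.04 0.1 ]
clk 7.6 pos [483.7 317.3 258.9] yawy 167.3 slide [0.4162, 0.402, 0.2585] roll 0
[-5.46624363 -1.40202231 12.37810899]
```

Emit:
carry_out --pt "0 0 0.001" --pt "0 0 0.002" --pt "0 0 0.002" --pt "0 0 -0.02" --pt "0 0 -0.06" --pt "0 0 -0.1" --pt "0 0 -0.16" --pt "0 0 -0.16" --roll '[0,0,0,0,0,0,0,0]' --claw '[0,0,0,0,0,0,0,0]'

```text
clock: 8.6
position: [484.6, 317.8, 422.7]
ee_rot: [-0.624, 0.781, 0.0, 0.006]
contact_force: [-0.5, 0.9, -0.3]
gripper_width: -0.2
grasp_force: 0.0
```

```bash
python3 - <<'E'
from h import *
H=np.array([591,295.]);cx=np.array([.9736,-.2284]);cy=np.array([.2284,.9736])
for n in ('side','scene'):
    p=get_image(n); c=cloud(p,Tw(p)).reshape(-1,3)
    d=c[:,:2]-H; s=d@cx; t=d@cy
    k=(abs(t)<95)&(s>-150)&(s<-8)&(c[:,2]>60)&(c[:,2]<130); A=np.c_[s[k],t[k],np.ones(k.sum())]
    print(n,np.linalg.lstsq(A,c[k,2],rcond=None)[0], [np.median(c[k,2][(s[k]>a)&(s[k]<a+25)]).round(1) for a in range(-150,-20,25)])
    if n=='side': save(p,'side1')
go([512-45*.139+0,-4+44*.99,400],188.2); print(read_state()['joints'])
E
```

```text
side [ 1.01435746e-03 -4.14653591e-04  8.60042952e+01] [np.float64(85.4), np.float64(86.2), np.float64(86.3), np.float64(86.2), np.float64(86.1), np.float64(85.2)]
scene [1.60172517e-04 7.44698517e-04 8.70184044e+01] [np.float64(86.9), np.float64(87.1), np.float64(87.3), np.float64(87.0), np.float64(87.4), np.float64(86.1)]
clk 8.7 pos [483.6 317.1 417.1] yawy 167.2 slide [0.2658, -0.0831, 0.0167] roll -21.0
[ 8.60272282e-01  2.96605279e-01 -9.07781703e-02 -5.04074248e-04
 -1.18168847e+00 -1.08351621e+00]
```

View pics/side1.png

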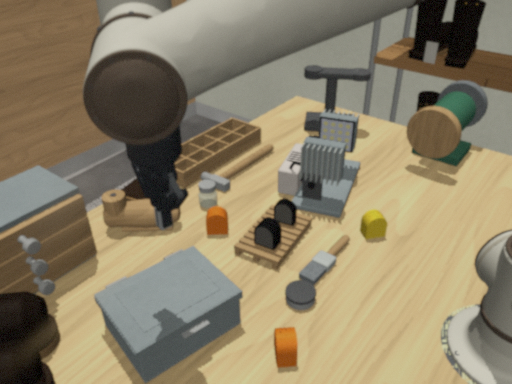

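The lid lies flat and level on the case (slope 0.001, z≈86), so it is shut. Next I'll go above the heel with the gripper open.

Emit:
carry_out --pt "0.266 -0.083 0.02" --pt "0.266 -0.083 0.02" --pt "0.266 -0.083 0.02" --pt "0.266 -0.083 0.02" --pt "0.266 -0.083 0.02" --pt "0.266 -0.083 0.02" --pt "0.266 -0.083 0.02" --pt "0.266 -0.083 0.02" --roll '[-21,-21,-21,-21,-21,-21,-21,-21]' --claw '[0.085,0.085,0.085,0.085,0.085,0.085,0.085,0.085]'

```text
clock: 9.7
position: [505.9, 40.5, 396.3]
ee_rot: [0.756, -0.654, -0.0, 0.0]
contact_force: [0.3, 0.8, 0.0]
gripper_width: 84.7
grasp_force: 0.0
```

```bash
python3 - <<'E'
from h import *
s=read_state(); p=get_image('wrist'); T=Tw(p,s); c=cloud(p,T); save(p,'w1'); np.save('w1.npy',c)
from fit import sel,rect
q=c.reshape(-1,3)
print(T)
rect('rack',sel(q,400,620,-120,130,19,32))
for z in (40,55,70,76): rect('thick>%d'%z,sel(q,460,560,10,90,z,95)); rect('low>%d'%z,sel(q,460,580,-80,0,z,95))
for d in place_of(p,'heel_center')+place_of(p,'low_heel_center'): print(d)
E
```

```text
scene
table 14883 [600.   0.] [600. 600.] 90.0 z [-3.  1.  5.]
rack 865 [512.  -4.] [116. 179.] 8.3 z [20. 26. 30.]
heels+y 270 [546.  45.] [146.  37.] 8.0 z [37. 68. 86.]
heels-y 182 [517. -47.] [45. 23.] 13.2 z [37. 67. 87.]
lamp heads 1323 [ 530. -273.] [106. 233.] 16.4 z [137. 169. 176.]
heads+y 649 [ 506. -189.] [106.  58.] 17.4 z [137. 169. 176.]
heads-y 674 [ 555. -357.] [106.  57.] 17.6 z [137. 169. 176.]
lamp top 709 [ 529. -273.] [106. 231.] 17.2 z [168. 173. 177.]
base 1390 [ 554. -265.] [190. 271.] 18.0 z [11. 17. 21.]
ctrl 896 [ 586. -246.] [157. 204.] 41.1 z [63. 72. 77.]
case rim 178 [596. 297.] [203.  16.] 75.9 z [74. 79. 84.]
case all 1026 [594. 296.] [206.  22.] 74.4 z [31. 56. 83.]
lid n [ 0.87276906 -0.20514936  0.44293104] c [557.4085363  303.7146712  170.77713434] 1.5892505857959716 ang 1.1119310644160894 yaw -13.227576842140945 ext [[510. 201. 111.]
 [604. 405. 230.]]
lid along [317.7 319.2 424.2 524.6 526.6] [0.22881943 0.97346888]
side
table 18766 [600.   0.] [600. 600.] 0.0 z [-3. -1.  3.]
rack 1468 [539.   2.] [174. 182.] 8.0 z [19. 24. 31.]
heels+y 674 [54
[... 1049 characters left out ...]
0000e+00  0.00000000e+00  0.00000000e+00  1.00000000e+00]]
rack 9421 [538.   1.] [171. 177.] 8.4 z [21. 25. 27.]
thick>40 2014 [495.  39.] [50. 36.] 8.5 z [44. 79. 84.]
low>40 1334 [510. -47.] [50. 22.] 12.0 z [65. 80. 84.]
thick>55 1879 [495.  39.] [50. 35.] 8.0 z [60. 80. 84.]
low>55 1334 [510. -47.] [50. 22.] 12.0 z [65. 80. 84.]
thick>70 1615 [495.  39.] [45. 35.] 7.7 z [71. 81. 84.]
low>70 1220 [510. -47.] [46. 22.] 12.0 z [71. 81. 84.]
thick>76 1266 [495.  39.] [37. 35.] 7.8 z [76. 82. 84.]
low>76 989 [510. -47.] [38. 22.] 11.6 z [76. 82. 84.]
{'at': [260.0, 169.5], 'conf': 0.66}
{'at': [135.6, 158.9], 'conf': 0.62}
{'at': [257.9, 88.9], 'conf': 0.92}
{'at': [61.6, 86.6], 'conf': 0.38}
```

View pics/w1.png

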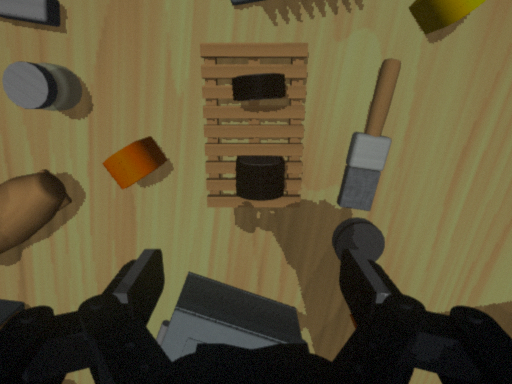

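The wrist view shows the thick heel at pixel (260,177) and the low heel at (259,86). The thick heel is at world (495,39), 50×35, yaw 8°, top z 83. Computing the descent now.

```bash
python3 -c "
from h import *
go([495,39.2,198],188); print(read_state()['joints'])"
```

```text
clk 9.85 pos [505.9  40.4 396.6] yawy -171.7 slide [-0.0004, 0.0109, 0.1986] roll 0.3
[ 4.00052994e-01  1.91076595e-01 -2.87669814e-01 -4.38178578e-05
 -1.09213080e+00 -2.55180790e-01]
```

Emit:
carry_out --pt "0 0.011 0.03" --pt "0 0.011 0.07" --pt "0 0.011 0.11" --pt "0 0.011 0.14" --pt "0 0.011 0.17" --pt "0 0.011 0.19" --pt "0 0.011 0.1985" --pt "0 0.011 0.1985" --roll '[0,0,0,0,0,0,0,0]' --claw '[0.085,0.085,0.085,0.085,0.085,0.085,0.085,0.085]'

```text
clock: 10.85
position: [495.1, 38.3, 198.1]
ee_rot: [0.756, -0.654, -0.0, 0.0]
contact_force: [-0.1, -0.6, 0.4]
gripper_width: 84.6
grasp_force: 0.0
```

Emit:
carry_out --pt "0 0 0" --pt "0 0 0" --pt "0 0 0" --pt "0 0 0" --pt "0 0 0" --pt "0 0 0" --pt "0 0 0" --pt "0 0 0" --roll '[0,0,0,0,0,0,0,0]' --claw '[0.07,0.06,0.055,0.05,0.045,0.04,0.04,0.04]'

```text
clock: 11.85
position: [495.5, 38.2, 199.1]
ee_rot: [0.756, -0.654, 0.001, -0.001]
contact_force: [-0.4, 0.4, 4.6]
gripper_width: 49.2
grasp_force: 62.6
```

Gripped at 49 mm with 63 N, so I'm lifting straight up.

Emit:
carry_out --pt "0 0 -0.01" --pt "0 0 -0.03" --pt "0 0 -0.06" --pt "0 0 -0.1" --pt "0 0 -0.15" --pt "0 0 -0.19" --pt "0 0 -0.21" --pt "0 0 -0.21" --roll '[0,0,0,0,0,0,0,0]' --claw '[0.04,0.04,0.04,0.04,0.04,0.04,0.04,0.04]'

```text
clock: 12.85
position: [494.6, 37.9, 409.6]
ee_rot: [0.756, -0.655, 0.001, -0.001]
contact_force: [0.3, -1.4, -1.1]
gripper_width: 49.0
grasp_force: 62.2
```

```bash
python3 - <<'E'
from h import *
from scipy.spatial.transform import Rotation
s=read_state(); p=get_image('wrist'); T=Tw(p,s); c=cloud(p,T).reshape(-1,3)
def sel(c,x0,x1,y0,y1,z0,z1): return c[(c[:,0]>x0)&(c[:,0]<x1)&(c[:,1]>y0)&(c[:,1]<y1)&(c[:,2]>z0)&(c[:,2]<z1)]
P=s['position']; print(P,s['gripper_width'],s['grasp_force'],s['contact_force'])
for n in ('side','scene'):
    p=get_image(n); q=cloud(p,Tw(p)).reshape(-1,3)
    M=Rotation.from_quat(s['ee_rot']).as_matrix(); t=(q-P)@M
    k=(abs(t[:,0])<30)&(abs(t[:,1])<23)&(t[:,2]>130)&(t[:,2]<215)
    print(n,k.sum(),np.percentile(t[k],[1,50,99],axis=0).round(1).tolist())
    save(p,n+'2',(240,40,440,190) if n=='side' else (170,60,330,210),4)
q=sel(c,400,700,-450,-150,168,180)
if len(q)>50: print('heads in wrist',cv2.minAreaRect(q[:,:2].astype(np.float32)))
go([450,-110,409],197)
E
```

```text
[494.61769639  37.88808315 409.60444598] 48.952174562313225 62.24957048892975 [ 0.26287195 -1.40007671 -1.10268833]
side 425 [[-22.2, -22.1, 130.6], [-19.1, 0.4, 152.6], [-16.4, 22.4, 176.4]]
scene 74 [[-16.7, -22.8, 131.1], [16.9, -13.4, 154.1], [18.6, 18.6, 177.1]]
clk 13.0 pos [494.4  37.8 406.7] yawy -171.8 slide [0.14, 0.065, -0.0021] roll -8.8
```

View pics/side2.png

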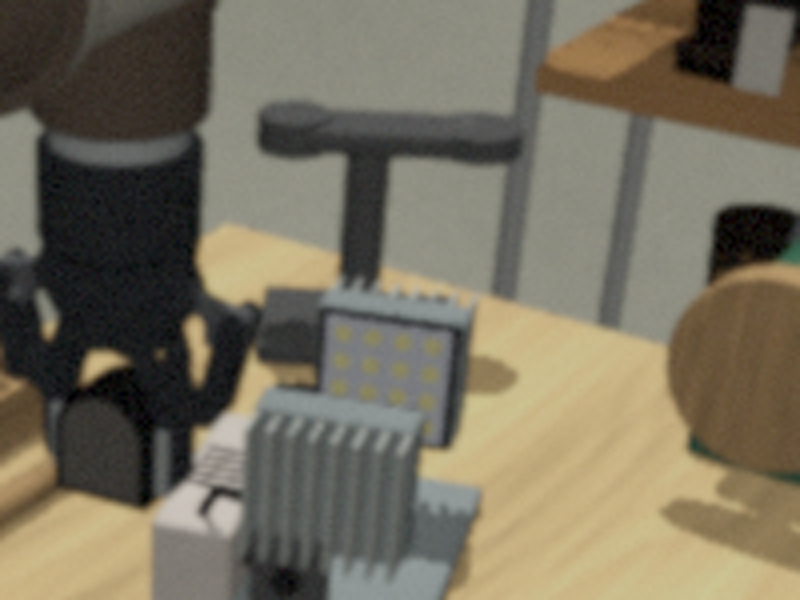

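The heel hangs upright in the fingers with its grey face free. The lamp windows show at crop (390,360). I'm moving beside the lamp for one closer measurement.

```bash
python3 -c "
from h import *
go([505,-190,420],197)"
```

```text
clk 13.0 pos [494.4  37.8 406.7] yawy -171.8 slide [0.227, 0.022, -0.0132] roll -8.8
```

Emit:
carry_out --pt "0.03 0.003 -0.002" --pt "0.07 0.007 -0.005" --pt "0.11 0.011 -0.008" --pt "0.15 0.015 -0.01" --pt "0.19 0.019 -0.012" --pt "0.215 0.021 -0.013" --pt "0.227 0.022 -0.013" --pt "0.227 0.022 -0.013" --roll '[-1,-3,-5,-7,-9,-9,-9,-9]' --claw '[0.04,0.04,0.04,0.04,0.04,0.04,0.04,0.04]'

```text
clock: 14.0
position: [505.6, -190.1, 420.0]
ee_rot: [0.805, -0.594, -0.001, 0.0]
contact_force: [-0.9, 0.8, -2.0]
gripper_width: 49.2
grasp_force: 62.2
```

```bash
cat > lamp.py <<'E'
from h import *
s=read_state(); p=get_image('wrist'); c=cloud(p,Tw(p,s)).reshape(-1,3); save(p,'w2')
def an(nm,c):
    for lo,hi in ((166,180),):
        k=(c[:,2]>lo)&(c[:,2]<hi)&(abs(c[:,0]-528)<110)&(abs(c[:,1]+272)<150); q=c[k]
        if len(q)<50: print(nm,len(q)); continue
        for a in (15,16,17,18,19):
            r=np.radians(a); X=(q[:,0]-528)*np.cos(r)+(q[:,1]+272)*np.sin(r); Y=-(q[:,0]-528)*np.sin(r)+(q[:,1]+272)*np.cos(r)
            # inner edges of the two heads, per x strip
            f=[(np.percentile(Y[(Y>20)&(X>i)&(X<i+20)],3).round(1) if ((Y>20)&(X>i)&(X<i+20)).sum()>8 else None,np.percentile(Y[(Y<-20)&(X>i)&(X<i+20)],97).round(1) if ((Y<-20)&(X>i)&(X<i+20)).sum()>8 else None) for i in (-45,-15,20)]
            print(nm,a,len(q),'X',np.percentile(X,[1,99]).round(1),'Y',np.percentile(Y,[.5,99.5]).round(1),f,'z',np.median(q[:,2]).round(1))
an('wrist',c)
for n in ('scene0','side0'): an(n,np.load(n+'.npy').reshape(-1,3))
go([528,-272,410],197)
E
python3 lamp.py
```

```text
wrist 15 6192 X [-52.2  43.7] Y [ 57.9 111.6] [(np.float64(58.2), None), (np.float64(59.4), None), (np.float64(60.6), None)] z 172.9
wrist 16 6192 X [-50.7  45.1] Y [ 58.6 111.5] [(np.float64(58.7), None), (np.float64(59.5), None), (np.float64(60.1), None)] z 172.9
wrist 17 6192 X [-49.4  46.3] Y [ 59.1 111.7] [(np.float64(59.4), None), (np.float64(59.5), None), (np.float64(59.5), None)] z 172.9
wrist 18 6192 X [-48.1  47.6] Y [ 58.8 111.7] [(np.float64(60.0), None), (np.float64(59.6), None), (np.float64(59.0), None)] z 172.9
wrist 19 6192 X [-46.6  49.2] Y [ 58.2 111.6] [(np.float64(60.7), None), (np.float64(59.7), None), (np.float64(58.5), None)] z 172.9
scene0 15 808 X [-48.9  53.6] Y [-116.3  114.3] [(np.float64(56.8), np.float64(-64.0)), (np.float64(58.3), np.float64(-63.5)), (np.float64(59.5), np.float64(-61.8))] z 172.1
scene0 16 808 X [-47.2  52.3] Y [-116.2  113.8] [(np.float64(57.4), np.float64(-63.4)), (np.float64(58.4), np.float64(-63.4)), (np.float64(59.1), np.float64(-62.2))] z 172.1
scene0 17 808 X [-46.9  51.4] Y [-116.5  113.7] [(np.float64(58.1), np.float64(-62.5)),
[... 685 characters left out ...]
(-57.9)), (np.float64(59.2), np.float64(-57.9)), (np.float64(65.2), np.float64(-58.2))] z 171.2
side0 17 680 X [-50.3  46.2] Y [-115.7  116.9] [(np.float64(63.3), np.float64(-57.4)), (np.float64(61.6), np.float64(-57.9)), (np.float64(64.7), np.float64(-58.5))] z 171.2
side0 18 680 X [-50.  47.] Y [-115.6  116.5] [(np.float64(64.5), np.float64(-56.8)), (np.float64(61.0), np.float64(-57.9)), (np.float64(61.8), np.float64(-59.1))] z 171.2
side0 19 680 X [-51.5  48.7] Y [-114.8  116.3] [(np.float64(67.8), np.float64(-56.2)), (np.float64(66.2), np.float64(-57.9)), (np.float64(61.6), np.float64(-59.2))] z 171.2
clk 14.05 pos [ 505.6 -189.5  420.3] yawy -162.8 slide [0.0854, 0.003, 0.0103] roll 0.2
```

View pics/w2.png

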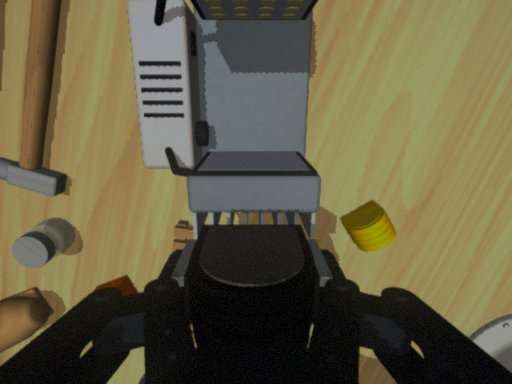

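The lamp measures the same from all three cameras: centre (528,-272), yaw 17°, tops at 173. The wrist picture shows the near head at (253,190), the far head at (255,10), and the gap between them empty.

Emit:
carry_out --pt "0.02 0.001 0.002" --pt "0.04 0.002 0.004" --pt "0.06 0.003 0.006" --pt "0.078 0.003 0.008" --pt "0.0865 0.003 0.01" --pt "0.0865 0.003 0.01" --pt "0.0865 0.003 0.01" --pt "0.0865 0.003 0.01" --roll '[0,0,0,0,0,0,0,0]' --claw '[0.04,0.04,0.04,0.04,0.04,0.04,0.04,0.04]'

```text
clock: 15.05
position: [528.3, -272.9, 411.5]
ee_rot: [0.805, -0.593, 0.0, -0.0]
contact_force: [-0.1, 0.8, -0.9]
gripper_width: 49.3
grasp_force: 62.2
```

```bash
cat > held.py <<'E'
from h import *
go([528.3,-273.2,271],197)
s=read_state(); M=R.from_quat(s['ee_rot']).as_matrix(); print('tilt',M[:,2].round(4))
r=np.radians(17); L=np.array([[np.cos(r),np.sin(r),0],[-np.sin(r),np.cos(r),0],[0,0,1]])
for n in ('side','scene'):
    p=get_image(n); q=cloud(p,Tw(p)).reshape(-1,3); t=(q-s['position'])@M
    k=(abs(t[:,0])<26)&(abs(t[:,1])<22)&(t[:,2]>118)&(t[:,2]<200)
    w=(q[k]-[528,-272,125])@L.T
    print(n,k.sum(),'lamp frame',np.percentile(w,[2,50,98],axis=0).round(1).tolist() if k.sum()>9 else '')
    if k.sum()>60 and n=='side':
        f=w[abs(w[:,1]-np.median(w[:,1]))<4]; A=np.c_[f[:,0],f[:,2],np.ones(len(f))]; print('face y fit',np.linalg.lstsq(A,f[:,1],rcond=None)[0],len(f))
E
python3 held.py
```

```text
clk 15.05 pos [ 528.3 -272.9  411.5] yawy -162.7 slide [0.0003, 0.0001, 0.1405] roll 0.3
tilt [ 4.e-04 -0.e+00 -1.e+00]
side 446 lamp frame [[-21.1, -8.4, 112.9], [-1.5, 17.8, 143.6], [20.7, 22.3, 168.0]]
face y fit [7.64309058e-04 1.00899964e-02 1.67856689e+01] 372
scene 63 lamp frame [[-19.8, -18.5, 114.3], [13.9, -17.4, 149.5], [21.6, 17.6, 168.2]]
```

The held heel is centred and square in the lamp frame (faces at +17.8 and -17.6). I'm lowering it 141 mm.

Emit:
carry_out --pt "0 0 0.015" --pt "0 0 0.035" --pt "0 0 0.055" --pt "0 0 0.075" --pt "0 0 0.095" --pt "0 0 0.115" --pt "0 0 0.132" --pt "0 0 0.141" --roll '[0,0,0,0,0,0,0,0]' --claw '[0.04,0.04,0.04,0.04,0.04,0.04,0.04,0.04]'

```text
clock: 16.15
position: [528.1, -273.2, 268.6]
ee_rot: [0.805, -0.593, -0.001, 0.0]
contact_force: [0.2, -0.1, -1.0]
gripper_width: 49.0
grasp_force: 62.2
```

Emit:
carry_out --pt "0 0 0" --pt "0 0 0" --pt "0 0 0" --pt "0 0 0" --pt "0 0 0" --pt "0 0 0" --roll '[0,0,0,0,0,0]' --claw '[0.04,0.04,0.04,0.04,0.04,0.04]'

```text
clock: 16.9
position: [528.4, -273.3, 270.3]
ee_rot: [0.805, -0.593, 0.0, -0.0]
contact_force: [-0.3, -0.6, -1.5]
gripper_width: 49.6
grasp_force: 62.2
```

```bash
python3 held.py; python3 - <<'E'
from h import *
p=get_image('side'); save(p,'side3',(230,60,430,260),3); s=read_state(); print(s['contact_force'],s['wrist_torque'],s['gripper_width'])
p=get_image('scene'); save(p,'scene3',(100,120,260,260),4)
E
```

```text
clk 16.9 pos [ 528.4 -273.3  270.3] yawy -162.8 slide [-0.0001, 0.0, -0.0007] roll 0.2
tilt [ 2.e-04 -0.e+00 -1.e+00]
side 77 lamp frame [[-21.1, -18.8, 17.3], [-7.0, 1.7, 24.9], [19.1, 21.4, 27.2]]
face y fit [-0.02734988 -0.09266136  3.58700546] 16
scene 53 lamp frame [[-18.0, -18.8, -26.1], [12.9, -18.3, 5.3], [21.8, 17.5, 26.2]]
[ 0.28911944  0.85697028 -1.17079215] [-0.02100962  0.00296479 -0.00957284] 48.88098214593517
```

View pics/scene3.png

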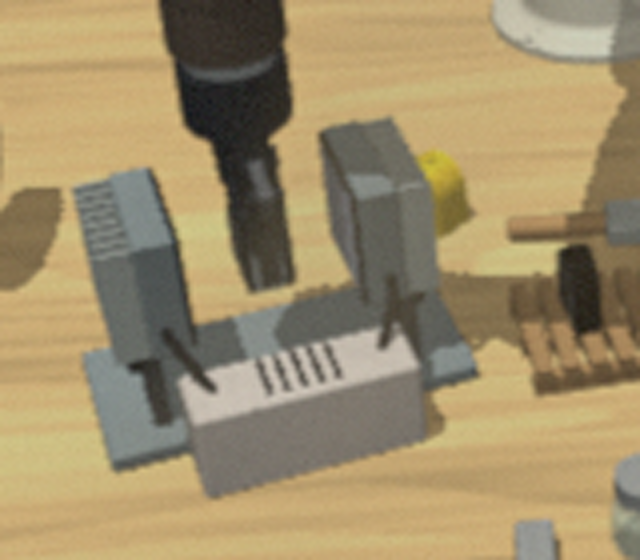

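View pics/side3.png

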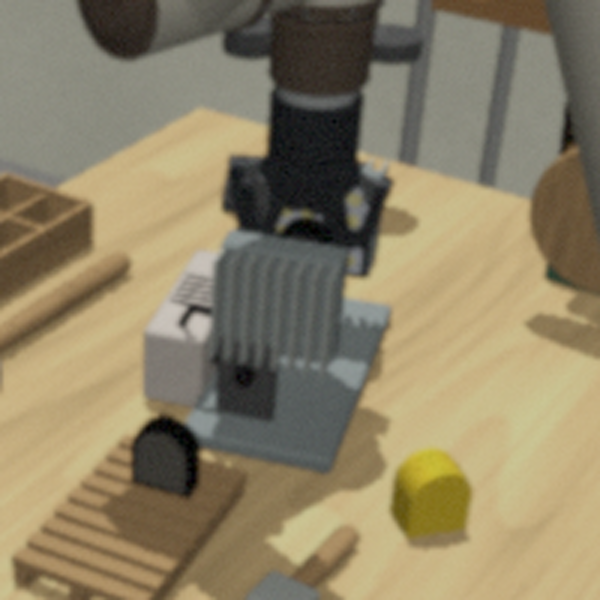

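The heel hangs in the middle of the gap at scene crop (265,240), clear of both heads. It is still, and no contact force shows. The low heel is still on the rack.

```bash
python3 -c "
from bench import *
print(job_done())"
```

```text
the job is handed in; nothing more can be done
None
```

The lid is fully shut, and the thick heel is held by its bare side walls, upright and centred between the lamp heads with its faces square to the windows; I handed the job in at about 17 s.

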